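# Put the flux tin away and shut the heavy box lid gently

### The arm

A 7-joint arm with a two-finger parallel gripper is mounted at the origin on a cart in front of the work surface, level with it; the furniture and walls round the work are solid. World frame = base frame: x ahead of the robot, y to its left, z up, the work surface at z = 0. Lengths are in m, angles in rad, forces in N, time in s.
With the tool pointing down it reaches from about 0.4 to 0.85 m from the base axis. Payload 10.4 kg.
Tool frame: the origin (TCP) lies between the finger pads; the fingertips stand ahead of it and the grasp point (between the pads) lies 5 mm behind it (manip.tip_extent is the z of the fingertips in the tool frame, in m); z points along the fingers, y is the line along which they close (so a half turn about z gives the same grasp; the last joint's range is limited). The gripper opens to 85 mm and grips with 20 to 120 N. Pads are 22 mm wide; open, the fingers measure 114 mm over their backs; the gripper's body (76 mm by 85 mm) begins 54 mm behind the grasp point. The pads swing forward as they close: fully open they stand 13 mm farther back than shut.
Start: joints at [1.11, 0.332, -0.065, 1.46, 0.022, 1.35, -0.088], TCP at [0.265, -0.566, 0.245] pointing down, gripper open.
Joint ranges: [-2.6, 2.6], [-0.5, 2.12], [-1.47, 1.34], [0.16, 2.42], [-1.27, 4.41], [0.06, 2.06], [-2.6, 2.6]. Speed limits (rad/s): [2.22, 2.22, 2.79, 2.79, 3.14, 3.14, 3.14].

### API

Orientations are given as a unit quaternion [x, y, z, w].
In Python, from workcell import status, viewer, manip gives the robot as it stands.
- The arm moves only by the tool play_rows, never from a script. Its argument "plan" is one flat list of numbers, 7 for each row, row after row: the turn, a rotation vector about the tool's x, y, z in degrees, then the shift along the tool's x, y, z in m, then the opening, from 0 (shut) to 1 (fully open). In form: [ax, ay, az, dx, dy, dz, grip, ax, ay, az, dx, dy, dz, grip, ...]. A call has 1 to 20 rows; each row is the pose to reach, as a shift and turn from the pose commanded when the call began, along the tool's axes at that moment; what a row does not reach only later rows make up. A row lasts 1/8 s, in which the tool goes at most 62.5 mm and 10.7 degrees, less where a joint would pass 70% of its speed; a pose out of reach is approached as far as the arm can. A call with a gripper value outside its range is refused whole. The fingers move at their own pace and stop on an object; "squeeze" is the grip in N (left out, the last holds). Time passes only in rows, so rows that repeat a pose let the fingers close. It gives the time, the measured TCP pose, the force, the opening and the grip force at its end, in the units of the state.
- status.get_obs(): the state, without advancing time (a new reading comes with each control period).
- viewer.camera(name): name is "side" or "top" or "wrist"; returns the picture (400x640x3 uint8, red, green, blue); there is no depth.
- viewer.camera_model(name): a dict with "fx", "fy", "cx", "cy" (pixels), "D" ([k1, k2, p1, p2, k3] as OpenCV has them; the pictures are not rectified), "R" (3x3) and "t" (3): a world point X has camera coordinates R X + t. Camera axes: x right, y down, z forward; pixel columns grow to the right and rows downward; lengths in m; the calibration is good to about 2 mm. A picture is of the moment at which its call begins: read the wrist's pose just before it. camera_model takes no time and is no camera call; for the wrist camera it gives the pose at the moment of the call.
- manip.hand_in(): hands the job in; it is judged then, once.
The state is a dict: "clock": time; "joint_pos": joint angles; "joint_velocities": joint speeds; "tau": joint torques, N m; "position": TCP position; "ee_rot": TCP orientation; "ft_force": force on the tool from outside, world axes, zero at the start; "torque": the same for the moment, N m; "grip_width": opening from 0.0 (shut) to 1.0 (fully open); "grasp_force": force on a finger pad.
Only numpy, scipy, OpenCV 4.12 (cv2) and the standard library are available. Lean on these libraries where they do the work, as an engineer would, in place of code of your own. Each camera call takes 0.05 s, during which the arm holds its last target. There are 200 camera calls.

### The job

Put the green-lidded flux tin upright on the floor of the open storage box. Then bring the heavy blue lid over and lower it under control, never letting it drop; it comes to rest slightly ajar on its spring catch, so press the handle down by feel, with no more than about 20 N, until the catch snaps and the lid is fully shut, and let go. Leave the bottle, the charger and the white pot where they stand.

Things in the scene. Friction and masses are not known exactly. Their poses are not given: they have to be found in the camera images.
- flux_tin: Round tin, green lid over a pale base, 56 mm diameter, 23 mm high, 0.07 kg. Origin at the centre of its underside, z up. It starts standing on the desk.
- dry_box: Grey steel box, 140 (x) x 210 (y) x 70 (z) mm outside, walls 5 mm, open on top, screwed to the desk. Origin at the centre of its underside, z up, +x towards the hinge (away from the robot), -x to its front. Its grey foam floor lies 22 mm above the origin. Stand the tin's centre -30 to +35 mm along x and within 70 mm along y of the origin, clear of the catch.
- lid_hinge (a point): Middle of the lid's hinge axis, fixed to the box at (72, 0, 70) mm in its frame; the axis runs along the box's y. The lid is a blue plate, 145 mm deep, 218 wide, 10 thick, with a thin 12 mm skirt, 0.65 to 0.95 kg, its underside 2 mm above the box's rim at joint 0. Forward of upright it falls freely unless held.
- lid (a joint): Lid angle (rad): 1.57 upright, 1.68 rear stop, where it leans by itself; smaller as it closes. Let down gently it rests ajar on the catch at 0.08 to 0.20. Some 8 to 12 N more, down on the handle, takes it past the roller; the push fades on the way, then the catch pulls it onto the rubber stop: fully shut, anywhere from 0.00 to 0.10. The stop yields 1 mm per 15 N.
- handle (a point): Middle of the handle: a round steel bar, 10 mm thick, 100 mm long along the box's y, on thin end posts, about 34 mm clear of the lid's front edge. At lid angle q it lies from the hinge at -188 cos q + 7 sin q mm along the box's x and 188 sin q + 7 cos q mm up: topmost when open, in front of the box 77 to 96 mm above the desk when shut. It can turn between fingers that pinch it.
- needle_bottle: Small white bottle with a needle, 31 mm diameter, 122 mm high, beside the box; leave it alone. Origin at the centre of its underside.
- usb_charger: White charger block, 59 x 34 x 24 mm, beside the box; leave it alone. Origin at the centre of its underside.
- white_pot: White pot with a dark ring, 65 mm diameter, 66 mm high, on the other side of the box; leave it alone. Origin at the centre of its underside.
- catch_point (a point): Fixed point of the box at (-55, 0, 65) mm in its frame, on the black catch block (40 mm wide) inside the middle of the front wall. It carries a spring roller and a rubber stop; with the lid's striker it takes the front 33 mm. A screw sets the block up to 13 mm higher, differently each time and not shown by this point, so the shut position must be felt.
There are look-alikes about, which are no part of the job. There is more than one size of the flux_tin; the job needs the largest.

How it is judged:
By the outcome, as a careful person would: the job done as asked, in the order asked, and still so for the second after the job is handed in, with the robot touching nothing.
It also fails if it takes over 64 s, if anything falls off the work surface, if the arm or the gripper's body presses on something with over 40 N, if the wrist force passes 120 N, or if a joint passes its speed limit or range.

## Working session

There is one attempt and no reset: what is moved stays moved. The work goes in short steps, Python scripts to look and compute and a tool call to move; the robot and the scene stay as the last step left them, time stands still between calls to the robot, and variables do not carry over. Pictures are saved under pics/ and viewed, at most 10 in all, crops included, and the job is handed in when it is done.

Besides the shell and the picture viewer there is one more tool, called after "Request:" by a JSON object that holds its "name" and its "arguments", one argument or row to a line. play_rows: Moves the arm, as the interface text tells. Its arguments: {"type":"object","properties":{"plan":{"type":"array","items":{"type":"number"}},"squeeze":{"type":"number"}},"required":["plan"]}

```bash
ls; mkdir -p pics; python3 - <<'E'
from workcell import status, viewer, manip
import cv2,numpy as np
o=status.get_obs()
for k,v in o.items(): print(k,np.round(v,3))
print(manip.tip_extent)
for n in("top","side"):
    cv2.imwrite(f"pics/{n}0.png",cv2.cvtColor(viewer.camera(n),cv2.COLOR_RGB2BGR))
    m=viewer.camera_model(n);print(n,{k:np.round(v,3).tolist() for k,v in m.items()})
E
```

```text
pics
clock 0.0
joint_pos [ 1.11   0.333 -0.065  1.461  0.022  1.35  -0.088]
joint_velocities [ 0.001 -0.001  0.001  0.001  0.001  0.    -0.   ]
tau [ 1.0000e-03 -6.2546e+01  5.0000e-02 -3.9160e+01  1.6000e-02  1.0000e-02
 -0.0000e+00]
position [ 0.265 -0.566  0.245]
ee_rot [ 0.976  0.217 -0.    -0.001]
ft_force [ 0.294 -0.189  0.631]
torque [-0.029  0.007 -0.008]
grasp_force 0.0
grip_width 1.001
0.014
top {'fx': 389.016, 'fy': 389.016, 'cx': 313.592, 'cy': 201.839, 'D': [-0.015, 0.0, 0.0, 0.0, 0.0], 'R': [[0.001, -1.0, -0.006], [-0.976, 0.0, -0.216], [0.216, 0.006, -0.976]], 't': [0.093, 0.56, 0.812]}
side {'fx': 479.953, 'fy': 479.953, 'cx': 321.757, 'cy': 196.879, 'D': [-0.059, 0.0, 0.0, 0.0, 0.0], 'R': [[0.969, -0.246, 0.001], [-0.139, -0.552, -0.822], [0.202, 0.797, -0.569]], 't': [-0.533, 0.181, 1.28]}
```

View pics/top0.png

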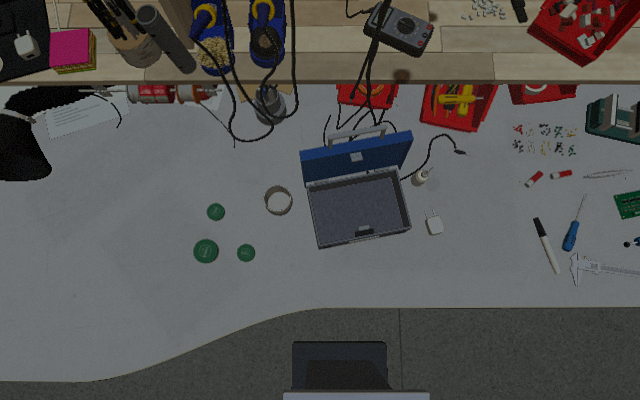

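View pics/side0.png

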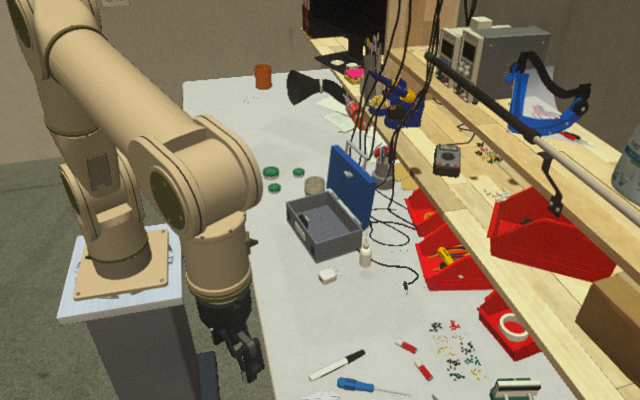

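Top view: green round candidates are at (216,212), (206,251) and (246,253). The box's front rim corners are near (318,248) and (411,234), and the lid is open at (357,155) with its handle at (355,135). The pot is at (278,200), the bottle at (422,176) and the charger at (434,222). The largest tin appears to be (206,251), so I'll measure it and check it in a crop.

```bash
cat > h.py <<'E'
from workcell import status, viewer, manip
import cv2,numpy as np
from scipy.spatial.transform import Rotation as Ro
def K(m): return np.array([[m["fx"],0,m["cx"]],[0,m["fy"],m["cy"]],[0,0,1.]])
def ray(m,uv):
    p=cv2.undistortPoints(np.array([[uv]],float),K(m),np.array(m["D"],float))[0,0]
    R=np.array(m["R"]);return -R.T@np.array(m["t"]), R.T@np.array([p[0],p[1],1])
def plane(m,uv,z):
    c,d=ray(m,uv);return c+d*(z-c[2])/d[2]
def proj(m,X):
    return cv2.projectPoints(np.array([X],float),cv2.Rodrigues(np.array(m["R"]))[0],np.array(m["t"],float),K(m),np.array(m["D"],float))[0][0,0]
def two(m1,u1,m2,u2):
    c1,d1=ray(m1,u1);c2,d2=ray(m2,u2)
    s=np.linalg.lstsq(np.c_[d1,-d2],c2-c1,rcond=None)[0]
    a,b=c1+d1*s[0],c2+d2*s[1];return (a+b)/2,np.linalg.norm(a-b)
def down(yaw): # tool z down, tool y axis at world angle yaw
    y=np.array([np.cos(yaw),np.sin(yaw),0]);z=np.array([0,0,-1.]);return Ro.from_matrix(np.c_[np.cross(y,z),y,z])
def rel(pos,R):
    o=status.get_obs();R0=Ro.from_quat(o["ee_rot"])
    return np.round((R0.inv()*R).as_rotvec(degrees=True),1),np.round(R0.inv().apply(np.array(pos)-o["position"]),4)
E
python3 - <<'E'
from h import *
im={n:cv2.imread(f"pics/{n}0.png") for n in("top","side")}
for n in im:
    m=viewer.camera_model(n);h=cv2.cvtColor(im[n],cv2.COLOR_BGR2HSV)
    k=cv2.inRange(h,(60,90,40),(90,255,255))
    for c in cv2.findContours(k,0,1)[0]:
        if cv2.contourArea(c)<60: continue
        (u,v),_,_=e=cv2.fitEllipse(c)
        P=plane(m,(u,v),.022);print(n,np.round(e[0],1),np.round(e[1],1),P.round(4),"diam",np.linalg.norm(plane(m,(u+e[1][1]/2,v),.022)-plane(m,(u-e[1][1]/2,v),.022)).round(4))
im=im["top"]
cv2.imwrite("pics/crop1.png",np.vstack([cv2.resize(im[195:275,180:290],(792,576)*1,interpolation=2)]))
cv2.imwrite("pics/crop2.png",cv2.resize(im[115:255,290:450],(685,600),interpolation=2))
E
```

```text
top [245.6 252.6] [16.2 16.8] [0.4495 0.2485 0.022 ] diam 0.0385
top [205.2 250.8] [22.3 23.2] [0.4537 0.3414 0.022 ] diam 0.0535
top [215.2 211.6] [15.3 16.2] [0.5452 0.3235 0.022 ] diam 0.038
top [628.  203.7] [25.1 28.1] [ 0.5639 -0.6484  0.022 ] diam 0.0673
top [614.1 132.3] [ 9.  54.3] [ 0.7436 -0.6455  0.022 ] diam 0.1354
top [622.7 115.6] [ 8.1 13.4] [ 0.7879 -0.6746  0.022 ] diam 0.0338
side [270.4 171. ] [ 8.2 14.5] [0.456  0.3391 0.022 ] diam 0.0492
```

View pics/crop1.png

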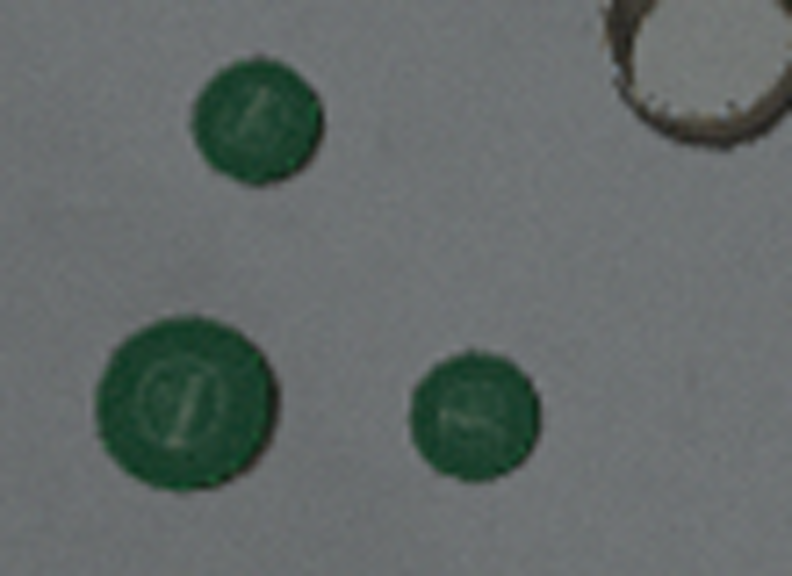

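View pics/crop2.png

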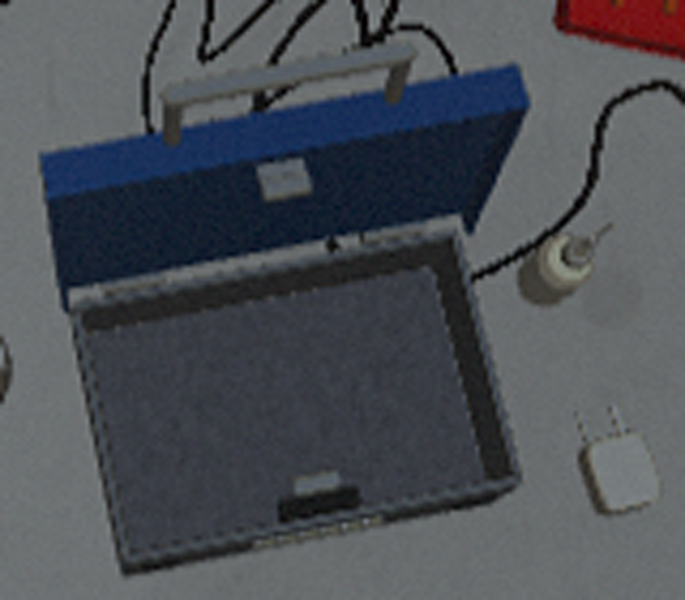

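The crop shows one large tin (about 56 mm) and two of about 38 mm, so the flux tin is top-view pixel (205,251). The second crop gives rim corners front-left (318.5,246.5), front-right (411.5,227.5) and rear-left (307,187), with handle ends at (329,138) and (386,127).

```bash
python3 - <<'E'
from h import *
m=viewer.camera_model("top")
P=[plane(m,p,.07) for p in((318.5,246.3),(411.5,227.3),(306.8,187),(398.2,169.5))]
fl,fr,rl,rr=[p[:2] for p in P]
print(np.round(P,4)); print("width",np.linalg.norm(fl-fr),np.linalg.norm(rl-rr),"depth",np.linalg.norm(fl-rl),np.linalg.norm(fr-rr))
H=[plane(m,p,.256) for p in((329,138),(386.3,127.5))];print(np.round(H,4),np.linalg.norm(H[0]-H[1]))
d=fl-fr;d2=(H[0]-H[1])[:2];d3=rl-rr
for q in(d,d2,d3):print("yaw",np.degrees(np.arctan2(-q[0],q[1])))
d=d+d3;yaw=np.arctan2(-d[0],d[1]);ex=np.array([np.cos(yaw),np.sin(yaw)]);c=(fl+fr)/2+.07*ex
print("yaw",yaw,"c",c,"from handle",(H[0]+H[1])[:2]/2-(.072+.0274)*ex)
for y in(0,yaw,np.pi/2,-1.5,-.3):print(y,rel((.454,.341,.15),down(y)))
E
```

```text
[[ 0.4591  0.0821  0.07  ]
 [ 0.5007 -0.1217  0.07  ]
 [ 0.5919  0.1081  0.07  ]
 [ 0.6328 -0.0986  0.07  ]]
width 0.20791661054546515 0.2106644046100172 depth 0.13533150785209647 0.13406865061741913
[[ 0.6343  0.0641  0.256 ]
 [ 0.6544 -0.0397  0.256 ]] 0.1057581629894135
yaw 11.542503059918632
yaw 10.983850210713573
yaw 11.185428498520105
yaw 0.19831816332566862 c [ 0.54855886 -0.00600305] from handle [ 0.54690715 -0.00740244]
0 (array([ -0.1,  -0. , -64.9]), array([ 0.5557, -0.741 ,  0.0955]))
0.19831816332566862 (array([ -0.1,  -0. , -76.3]), array([ 0.5557, -0.741 ,  0.0955]))
1.5707963267948966 (array([-0.000e+00, -1.000e-01, -1.549e+02]), array([ 0.5557, -0.741 ,  0.0955]))
-1.5 (array([-0.1,  0. , 21. ]), array([ 0.5557, -0.741 ,  0.0955]))
-0.3 (array([ -0.1,  -0. , -47.7]), array([ 0.5557, -0.741 ,  0.0955]))
```

```bash
python3 - <<'E'
from h import *
print(rel((.47,-.1,.26),down(.2)));print(rel((.454,.341,.12),down(1.768)))
E
```

```text
(array([ -0.1,  -0. , -76.4]), array([ 0.3833, -0.3349, -0.015 ]))
(array([-0.000e+00, -1.000e-01, -1.662e+02]), array([ 0.5557, -0.7409,  0.1255]))
```

Request:
{"name": "play_rows", "arguments": {
  "plan": [0,0,-76,0.383,-0.335,-0.015,1,0,0,-76,0.383,-0.335,-0.015,1,0,0,-76,0.383,-0.335,-0.015,1,0,0,-76,0.383,-0.335,-0.015,1,0,0,-76,0.383,-0.335,-0.015,1,0,0,-76,0.383,-0.335,-0.015,1,0,0,-76,0.383,-0.335,-0.015,1,0,0,-76,0.383,-0.335,-0.015,1,0,0,-166,0.556,-0.741,0.126,1,0,0,-166,0.556,-0.741,0.126,1,0,0,-166,0.556,-0.741,0.126,1,0,0,-166,0.556,-0.741,0.126,1,0,0,-166,0.556,-0.741,0.126,1,0,0,-166,0.556,-0.741,0.126,1,0,0,-166,0.556,-0.741,0.126,1,0,0,-166,0.556,-0.741,0.126,1,0,0,-166,0.556,-0.741,0.126,1,0,0,-166,0.556,-0.741,0.126,1]
}}

```text
clock: 2.35
position: [0.454, 0.3409, 0.1187]
ee_rot: [-0.097, 0.995, -0.0, -0.001]
ft_force: [-0.3, -0.7, -0.8]
grip_width: 1.001
grasp_force: 0.0
```

```bash
cat > w.py <<'E'
from h import *
import sys
m=viewer.camera_model("wrist");im=cv2.cvtColor(viewer.camera("wrist"),cv2.COLOR_RGB2BGR)
cv2.imwrite(f"pics/{sys.argv[1]}.png",im)
k=cv2.inRange(cv2.cvtColor(im,cv2.COLOR_BGR2HSV),(60,90,30),(90,255,255))
for c in cv2.findContours(k,0,1)[0]:
    if cv2.contourArea(c)<300: continue
    e=cv2.fitEllipse(c);print(np.round(e[0]),np.round(e[1]),plane(m,e[0],.022).round(4))
o=status.get_obs();print(o["clock"],o["position"],o["joint_pos"].__repr__(),manip.tip_extent)
print(rel((.454,.341,.018),down(1.768)))
E
python3 w.py w1
```

```text
[285. 291.] [36. 43.] [0.5435 0.3246 0.022 ]
[322. 202.] [63. 67.] [0.4539 0.3411 0.022 ]
[211. 175.] [46. 51.] [0.4489 0.2512 0.022 ]
2.4 [0.45441908 0.34036914 0.11895834] array([ 0.04941052,  0.49218232, -0.96431945,  1.7240349 ,  0.43738092,
        1.15915955,  0.72232279]) 0.014
(array([-0. , -0. , -0.3]), array([0.0002, 0.0007, 0.101 ]))
```

View pics/w1.png

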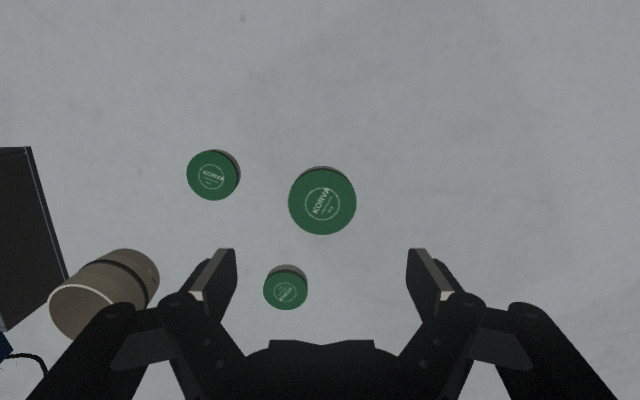

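The wrist view shows the large tin at (322,202). That ray lands at (0.454, 0.341), which matches the top view, and the small tins at (211,175) and (285,291) are clear of the fingers. I'll descend and grip.

Request:
{"name": "play_rows", "arguments": {
  "plan": [0,0,0,0,0,0.05,1,0,0,0,0,0,0.08,1,0,0,0,0,0,0.099,1,0,0,0,0,0,0.099,1,0,0,0,0,0,0.099,0.4,0,0,0,0,0,0.099,0.4,0,0,0,0,0,0.099,0.4,0,0,0,0,0,0.099,0.4,0,0,0,0,0,0.099,0.4,0,0,0,0,0,0.099,0.4],
  "squeeze": 35
}}

```text
clock: 3.65
position: [0.4552, 0.3412, 0.0221]
ee_rot: [-0.096, 0.995, 0.0, 0.001]
ft_force: [-2.4, -2.7, 8.9]
grip_width: 0.619
grasp_force: 35.0
```

```bash
python3 - <<'E'
from h import *
R=down(1.768)
for p in((.455,.341,.16),(.555,.01,.16),(.555,.01,.046)):print(rel(p,R))
E
```

```text
(array([ 0. ,  0.1, -0.2]), array([-1.000e-04, -2.000e-04, -1.379e-01]))
(array([ 0. ,  0.1, -0.2]), array([-0.0347, -0.3442, -0.1379]))
(array([ 0. ,  0.1, -0.2]), array([-0.0345, -0.3442, -0.0239]))
```

Request:
{"name": "play_rows", "arguments": {
  "plan": [0,0,0,0,0,-0.03,0.4,0,0,0,0,0,-0.08,0.4,0,0,0,0,0,-0.138,0.4,0,0,0,-0.009,-0.086,-0.138,0.4,0,0,0,-0.02,-0.14,-0.138,0.4,0,0,0,-0.025,-0.19,-0.138,0.4,0,0,0,-0.029,-0.24,-0.138,0.4,0,0,0,-0.032,-0.29,-0.138,0.4,0,0,0,-0.0345,-0.344,-0.138,0.4,0,0,0,-0.0345,-0.344,-0.138,0.4,0,0,0,-0.0345,-0.344,-0.138,0.4]
}}

```text
clock: 5.03
position: [0.5544, 0.0103, 0.1589]
ee_rot: [-0.097, 0.995, 0.0, 0.0]
ft_force: [0.2, 1.2, -0.5]
grip_width: 0.617
grasp_force: 37.3
```

```bash
python3 - <<'E'
from h import *
o=status.get_obs();print(o["position"],o["joint_pos"],o["ft_force"],o["grip_width"])
print(rel((.555,.01,.0455),down(1.768)))
im=viewer.camera("top");m=viewer.camera_model("top")
cv2.imwrite("pics/top1.png",cv2.resize(cv2.cvtColor(im,cv2.COLOR_RGB2BGR)[115:265,270:450],(720,600),interpolation=2))
E
```

```text
[0.55439642 0.01033502 0.15885592] [ 0.66516048  0.38659053 -0.92296046  1.72216827  0.3288555   1.19684149
  1.41992381] [ 0.17774841  1.15184744 -0.53739091] 0.6165056888447751
(array([ 0. ,  0. , -0.2]), array([-0.0004, -0.0004,  0.1134]))
```

View pics/top1.png

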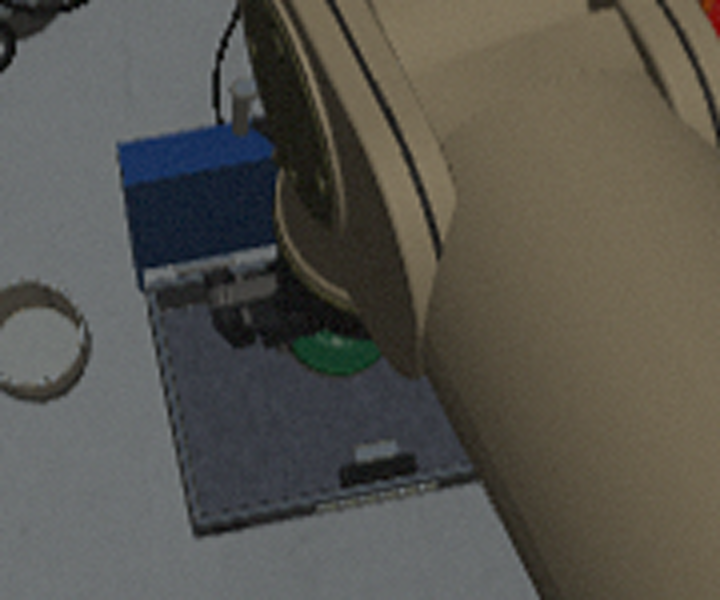

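The top view shows the tin (330,350 in the crop) held above the box floor. The wide wrist is close to the lid, so I'll check the clearance from the side.

```bash
python3 - <<'E'
from h import *
im=viewer.camera("side");m=viewer.camera_model("side")
cv2.imwrite("pics/side1.png",cv2.resize(cv2.cvtColor(im,cv2.COLOR_RGB2BGR)[70:280,180:440],(743,600),interpolation=2))
ex=np.array([.981,.196,0]);ey=np.array([-.196,.981,0])
for s in(-.05,.05): 
  p=proj(m,np.array([.6455,.013,.256])+s*ey);print("handle",(p-[180,70])*2.857)
for z in(.159,.25,.30,.35):
  p=proj(m,[.555,.01,z]);print(z,(p-[180,70])*2.857)
E
```

```text
handle [527.72405206 250.81438492]
handle [475.79086474 203.46491505]
0.159 [407.39230733 328.35028114]
0.25 [407.55965596 245.41942257]
0.3 [407.65700942 196.94235689]
0.35 [407.7584436  146.24750616]
```

View pics/side1.png

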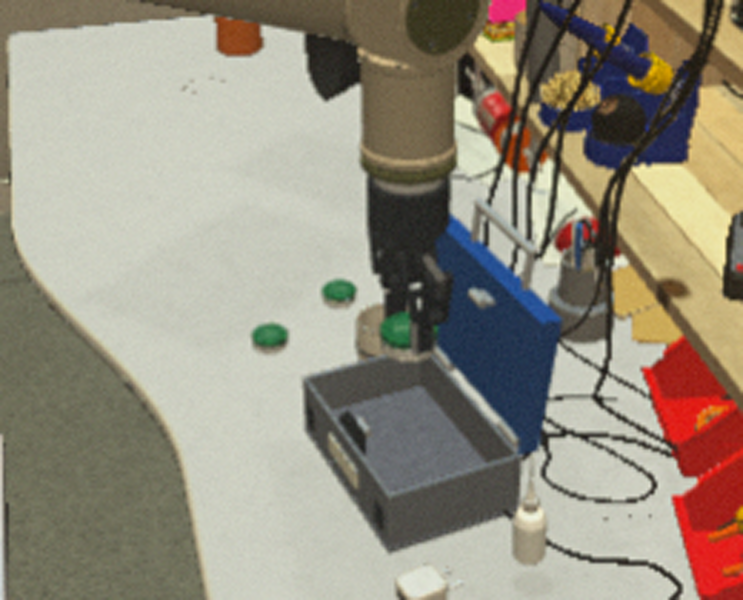

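The side view shows the wrist barrel starting at about z 0.30 with a radius of about 45 mm, so it clears the lid when lowered. I'll shift 10 mm towards the front for margin and go down.

Request:
{"name": "play_rows", "arguments": {
  "plan": [0,0,0,-0.01,0,0,0.4,0,0,0,-0.01,0,0.04,0.4,0,0,0,-0.01,0,0.08,0.4,0,0,0,-0.01,0,0.1,0.4,0,0,0,-0.01,0,0.108,0.4,0,0,0,-0.01,0,0.111,0.4,0,0,0,-0.01,0,0.111,0.4]
}}

```text
clock: 6.0
position: [0.5649, 0.0118, 0.0482]
ee_rot: [-0.097, 0.995, -0.0, 0.001]
ft_force: [-0.4, 0.6, -0.7]
grip_width: 0.613
grasp_force: 37.3
```

The tool's x axis points toward the front, so that shift went the wrong way. I'll correct it and lower the last few millimetres.

Request:
{"name": "play_rows", "arguments": {
  "plan": [0,0,0,0.007,0,0,0.4,0,0,0,0.015,0,0.001,0.4,0,0,0,0.015,0,0.003,0.4,0,0,0,0.015,0,0.004,0.4,0,0,0,0.015,0,0.004,0.4]
}}

```text
clock: 6.62
position: [0.5491, 0.0084, 0.044]
ee_rot: [-0.096, 0.995, -0.001, -0.001]
ft_force: [-7.6, -2.5, 14.3]
grip_width: 0.62
grasp_force: 38.5
```

Request:
{"name": "play_rows", "arguments": {
  "plan": [0,0,0,0,0,-0.001,0.62,0,0,0,0,0,-0.001,0.75,0,0,0,0,0,-0.001,0.85,0,0,0,0,0,-0.001,0.9,0,0,0,0,0,-0.001,0.9,0,0,0,0,0,-0.03,0.9,0,0,0,0,0,-0.08,0.9,0,0,0,0.02,0,-0.14,0.9,0,0,0,0.06,0,-0.2,0.9,0,0,0,0.1,0,-0.25,0.9,0,0,0,0.12,0,-0.27,0.9,0,0,0,0.12,0,-0.27,0.9]
}}

```text
clock: 8.12
position: [0.4317, -0.0147, 0.3156]
ee_rot: [-0.096, 0.995, -0.003, 0.002]
ft_force: [0.6, -0.5, -0.4]
grip_width: 0.901
grasp_force: 0.0
```

```bash
python3 - <<'E'
from h import *
o=status.get_obs();print(o["clock"],o["position"],o["joint_pos"])
ims={}
for n in("wrist","top"):
    m=viewer.camera_model(n);im=ims[n]=cv2.cvtColor(viewer.camera(n),cv2.COLOR_RGB2BGR)
    k=cv2.inRange(cv2.cvtColor(im,cv2.COLOR_BGR2HSV),(60,90,30),(90,255,255))
    for c in cv2.findContours(k,0,1)[0]:
        if cv2.contourArea(c)<150: continue
        e=cv2.fitEllipse(c);P=plane(m,e[0],.045);d=P[:2]-[.548,-.0065];print(n,np.round(e[0]),np.round(e[1]),P.round(4),"box",d@[.981,.196],d@[-.196,.981])
a=ims["wrist"];b=cv2.resize(ims["top"][115:265,270:450],(480,400))
cv2.imwrite("pics/wt.png",cv2.resize(np.hstack([a,b]),(800,286),interpolation=3))
c=.6455,.013
for p,y in(((c[0],c[1],.34),.197),((c[0],c[1],.34),.197+np.pi)):print(rel(p,down(y)))
E
```

```text
8.125 [ 0.43165598 -0.01471725  0.31556745] [ 1.01774597 -0.14880341 -0.96693992  1.7794638  -0.1186041   1.44346084
  1.83293777]
wrist [508. 263.] [18. 24.] [0.5354 0.3015 0.045 ] box 0.04799257740734061 0.30458412684556935
wrist [323. 238.] [34. 36.] [0.5483 0.0084 0.045 ] box 0.0031657196851646026 0.014565775247950552
wrist [487. 201.] [21. 26.] [0.4446 0.2307 0.045 ] box -0.05492775168424262 0.25298798687310997
top [246. 253.] [16. 17.] [0.4475 0.2446 0.045 ] box -0.049406041127206764 0.2659857369228471
top [215. 212.] [15. 16.] [0.5406 0.3174 0.045 ] box 0.05622642922301061 0.3192352119427822
top [350. 208.] [23. 23.] [0.548  0.0096 0.045 ] box 0.003153582892220731 0.015820986183661165
top [628. 204.] [25. 28.] [ 0.559  -0.6293  0.045 ] box -0.11132067266081648 -0.6131198069904397
top [609. 124.] [25. 57.] [ 0.7545 -0.6182  0.045 ] box 0.08270935705009608 -0.6405910371943998
(array([-0.1,  0.1, 89.8]), array([-0.215 , -0.014 , -0.0268]))
(array([ -0.1,  -0.1, -90.2]), array([-0.215 , -0.014 , -0.0268]))
```

View pics/wt.png

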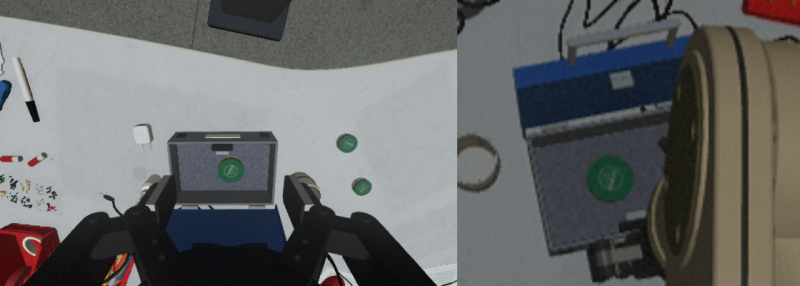

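The tin stands in the box at box-frame (3, 15) mm, with both views agreeing and a round outline. It's clear of the catch. Next I'll go above the handle.

Request:
{"name": "play_rows", "arguments": {
  "plan": [0,0,90,-0.02,0,-0.03,0.9,0,0,90,-0.05,0,-0.03,0.9,0,0,90,-0.1,-0.01,-0.03,0.9,0,0,90,-0.13,-0.01,-0.03,0.9,0,0,90,-0.16,-0.014,-0.03,0.9,0,0,90,-0.18,-0.014,-0.03,0.9,0,0,90,-0.2,-0.014,-0.03,0.9,0,0,90,-0.215,-0.014,-0.027,0.9,0,0,90,-0.215,-0.014,-0.027,0.9,0,0,90,-0.215,-0.014,-0.027,0.9,0,0,90,-0.215,-0.014,-0.027,0.9]
}}

```text
clock: 9.6
position: [0.6455, 0.0138, 0.3391]
ee_rot: [0.634, 0.773, -0.0, -0.001]
ft_force: [0.8, -0.0, -0.5]
grip_width: 0.901
grasp_force: 0.0
```

```bash
python3 - <<'E'
from h import *
o=status.get_obs();print(o["clock"],o["position"],o["joint_pos"])
m=viewer.camera_model("wrist");im=cv2.cvtColor(viewer.camera("wrist"),cv2.COLOR_RGB2BGR)
cv2.imwrite("pics/w3.png",im)
for s in(-.05,.05):print(proj(m,np.array([.6455,.013,.256])+s*np.array([-.196,.981,0])))
print(rel((.6455,.013,.251),down(.197)))
E
```

```text
9.6 [0.64553511 0.01376208 0.3390588 ] [ 0.4846297   0.47943311 -0.87192067  1.20383289  0.36027189  1.61342992
 -0.11551194]
[321.60981811 265.26203073]
[321.64554655 141.96583358]
(array([-0.1, -0. , -0.1]), array([-0.0007, -0.    ,  0.0885]))
```

View pics/w3.png

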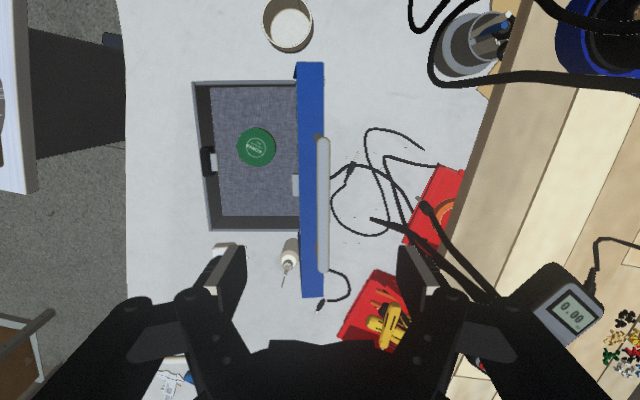

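The handle bar runs from (323,136) to (323,273), within 2 px of my prediction and parallel to the pads. I'll go down and pinch it.

Request:
{"name": "play_rows", "arguments": {
  "plan": [0,0,0,0,0,0.04,0.9,0,0,0,0,0,0.07,0.9,0,0,0,0,0,0.087,0.9,0,0,0,0,0,0.087,0.9,0,0,0,0,0,0.087,0.5,0,0,0,0,0,0.087,0.2,0,0,0,0,0,0.087,0.05,0,0,0,0,0,0.087,0.05,0,0,0,0,0,0.087,0.05,0,0,0,0,0,0.087,0.05,0,0,0,0,0,0.087,0.05,0,0,0,0,0,0.087,0.05],
  "squeeze": 30
}}

```text
clock: 11.15
position: [0.6457, 0.0135, 0.2537]
ee_rot: [0.636, 0.772, 0.0, 0.0]
ft_force: [1.0, 0.9, 4.7]
grip_width: 0.103
grasp_force: 29.5
```

```bash
cat > arc.py <<'E'
from h import *
import sys
q0=float(sys.argv[1]);f=lambda q:np.array([-188*np.cos(q)+7*np.sin(q),188*np.sin(q)+7*np.cos(q)])
o=status.get_obs();print(o["clock"],o["position"],o["ft_force"],o["grip_width"],o["joint_pos"])
d=o["position"][:2]-[.6186,.0076];print("TCP from hinge",d@[.981,.196],d@[-.196,.981],o["position"][2]-.07,"bar",f(q0))
for q in map(float,sys.argv[2:]): print(q,np.round((f(q)-f(q0))*[1e-3,-1e-3],4))
E
python3 arc.py 1.68 1.64 1.6 1.56 1.52 1.48 1.44 1.4 1.36 1.32 1.28 1.24 1.2 1.15 1.1
```

```text
11.15 [0.64566408 0.0134814  0.2537372 ] [1.03884932 0.92183821 4.74065381] 0.1029138342862587 [ 0.50795659  0.50658367 -0.86117868  1.35365069  0.38007793  1.4492948
 -0.14095384]
TCP from hinge 0.027702618812850664 0.00046509786131439446 0.1837372034985676 bar [ 27.44781184 186.11721475]
1.64 [-0.0075 -0.0009]
1.6 [-0.015  -0.0016]
1.56 [-0.0225 -0.0019]
1.52 [-0.03  -0.002]
1.48 [-0.0375 -0.0017]
1.44 [-0.045  -0.0012]
1.4 [-0.0525 -0.0003]
1.36 [-0.0599  0.0008]
1.32 [-0.0673  0.0023]
1.28 [-0.0746  0.004 ]
1.24 [-0.0819  0.006 ]
1.2 [-0.089   0.0084]
1.15 [-0.0979  0.0117]
1.1 [-0.1065  0.0154]
```

The bar is gripped. I'll start the arc.

Request:
{"name": "play_rows", "arguments": {
  "plan": [0,0,0,0,-0.0075,-0.0009,0.05,0,0,0,0,-0.015,-0.0016,0.05,0,0,0,0,-0.0225,-0.0019,0.05,0,0,0,0,-0.03,-0.002,0.05,0,0,0,0,-0.0375,-0.0017,0.05,0,0,0,0,-0.045,-0.0012,0.05,0,0,0,0,-0.0525,-0.0003,0.05,0,0,0,0,-0.06,0.0008,0.05,0,0,0,0,-0.0673,0.0023,0.05,0,0,0,0,-0.0746,0.004,0.05,0,0,0,0,-0.0819,0.006,0.05,0,0,0,0,-0.089,0.0084,0.05,0,0,0,0,-0.098,0.0117,0.05,0,0,0,0,-0.1065,0.0154,0.05,0,0,0,0,-0.1065,0.0154,0.05]
}}

```text
clock: 13.02
position: [0.5399, -0.0075, 0.2373]
ee_rot: [0.636, 0.772, -0.001, -0.0]
ft_force: [0.1, -2.3, -1.6]
grip_width: 0.103
grasp_force: 30.0
```

```bash
python3 arc.py 1.1 1.05 1.0 .95 .9 .85 .8 .75 .7 .65 .6 .55 .5 .45 .4 .37 .34
```

```text
13.025 [ 0.53992407 -0.00747975  0.23734432] [ 0.13940771 -2.25688856 -1.62736806] 0.10270233146740204 [ 0.72795399  0.26746833 -0.92645069  1.6596504   0.21999113  1.32604381
 -0.04247417]
TCP from hinge -0.080136717470572 0.0006272489881158008 0.16734432059733395 bar [-79.03761931 170.72215654]
1.05 [-0.0084  0.0042]
1.0 [-0.0166  0.0087]
0.95 [-0.0246  0.0137]
0.9 [-0.0323  0.0191]
0.85 [-0.0398  0.0249]
0.8 [-0.0469  0.031 ]
0.75 [-0.0537  0.0375]
0.7 [-0.0602  0.0443]
0.65 [-0.0664  0.0514]
0.6 [-0.0722  0.0588]
0.55 [-0.0776  0.0665]
0.5 [-0.0826  0.0744]
0.45 [-0.0872  0.0826]
0.4 [-0.0914  0.0911]
0.37 [-0.0937  0.0962]
0.34 [-0.0959  0.1014]
```

Request:
{"name": "play_rows", "arguments": {
  "plan": [0,0,0,0,-0.0084,0.0042,0.05,0,0,0,0,-0.0166,0.0087,0.05,0,0,0,0,-0.0246,0.0137,0.05,0,0,0,0,-0.0323,0.0191,0.05,0,0,0,0,-0.0398,0.0249,0.05,0,0,0,0,-0.0469,0.031,0.05,0,0,0,0,-0.0537,0.0375,0.05,0,0,0,0,-0.0602,0.0443,0.05,0,0,0,0,-0.0664,0.0514,0.05,0,0,0,0,-0.0722,0.0588,0.05,0,0,0,0,-0.0776,0.0665,0.05,0,0,0,0,-0.0826,0.0744,0.05,0,0,0,0,-0.0872,0.0826,0.05,0,0,0,0,-0.0914,0.0911,0.05,0,0,0,0,-0.0937,0.0962,0.05,0,0,0,0,-0.0959,0.1014,0.05,0,0,0,0,-0.0959,0.1014,0.05]
}}

```text
clock: 15.15
position: [0.4468, -0.0258, 0.1361]
ee_rot: [0.636, 0.772, 0.0, 0.001]
ft_force: [5.5, -5.9, -5.5]
grip_width: 0.099
grasp_force: 29.2
```

```bash
python3 arc.py .34 .32 .3 .28 .26 .24 .22 .2 .18 .16 .14 .12 .1 .08 .06 .04 .02 0 -.02
```

```text
15.15 [ 0.44676671 -0.02581049  0.13607076] [ 5.45579647 -5.91887518 -5.46921244] 0.099239698847437 [ 0.86085881  0.12048044 -0.9347518   2.00429184  0.11098596  1.06703087
  0.06922704]
TCP from hinge -0.175116912424831 0.0009036332202811344 0.066070763497445 bar [-174.90346747   69.29485598]
0.32 [-0.0014  0.0035]
0.3 [-0.0026  0.007 ]
0.28 [-0.0038  0.0106]
0.26 [-0.005   0.0142]
0.24 [-0.006   0.0178]
0.22 [-0.007   0.0214]
0.2 [-0.008   0.0251]
0.18 [-0.0088  0.0288]
0.16 [-0.0096  0.0324]
0.14 [-0.0103  0.0361]
0.12 [-0.0109  0.0398]
0.1 [-0.0115  0.0436]
0.08 [-0.0119  0.0473]
0.06 [-0.0123  0.051 ]
0.04 [-0.0127  0.0548]
0.02 [-0.0129  0.0585]
0.0 [-0.0131  0.0623]
-0.02 [-0.0132  0.0661]
```

Request:
{"name": "play_rows", "arguments": {
  "plan": [0,0,0,0,-0.0014,0.0035,0.05,0,0,0,0,-0.0026,0.007,0.05,0,0,0,0,-0.0038,0.0106,0.05,0,0,0,0,-0.005,0.0142,0.05,0,0,0,0,-0.006,0.0178,0.05,0,0,0,0,-0.007,0.0214,0.05,0,0,0,0,-0.007,0.0214,0.05]
}}

```text
clock: 16.02
position: [0.4403, -0.0271, 0.1149]
ee_rot: [0.636, 0.772, 0.001, 0.001]
ft_force: [5.3, -6.3, -3.8]
grip_width: 0.099
grasp_force: 29.2
```

Request:
{"name": "play_rows", "arguments": {
  "plan": [0,0,0,0,-0.0005,0.0019,0.05,0,0,0,0,-0.001,0.0037,0.05,0,0,0,0,-0.001,0.0037,0.05]
}}

```text
clock: 16.4
position: [0.4395, -0.0272, 0.1114]
ee_rot: [0.636, 0.772, 0.001, 0.001]
ft_force: [6.0, -5.8, -3.8]
grip_width: 0.101
grasp_force: 29.2
```

Request:
{"name": "play_rows", "arguments": {
  "plan": [0,0,0,0,-0.0004,0.0019,0.05,0,0,0,0,-0.0008,0.0037,0.05,0,0,0,0,-0.0008,0.0037,0.05]
}}

```text
clock: 16.77
position: [0.4388, -0.0274, 0.1078]
ee_rot: [0.636, 0.772, 0.001, 0.001]
ft_force: [6.1, -6.0, -3.7]
grip_width: 0.1
grasp_force: 29.2
```

Request:
{"name": "play_rows", "arguments": {
  "plan": [0,0,0,0,-0.0004,0.0019,0.05,0,0,0,0,-0.0008,0.0037,0.05,0,0,0,0,-0.0008,0.0037,0.05]
}}

```text
clock: 17.15
position: [0.4383, -0.0275, 0.1048]
ee_rot: [0.636, 0.772, 0.001, 0.001]
ft_force: [1.8, -5.6, 7.3]
grip_width: 0.098
grasp_force: 30.2
```

Contact: the force changed from -3.7 to +7.3 N, so the lid is resting on the catch at q≈0.165. I'll press on in 1 mm steps.

Request:
{"name": "play_rows", "arguments": {
  "plan": [0,0,0,0,-0.0001,0.001,0.05,0,0,0,0,-0.0001,0.001,0.05]
}}

```text
clock: 17.4
position: [0.4382, -0.0275, 0.1038]
ee_rot: [0.636, 0.772, 0.001, 0.001]
ft_force: [1.2, -5.5, 9.5]
grip_width: 0.101
grasp_force: 30.3
```

Request:
{"name": "play_rows", "arguments": {
  "plan": [0,0,0,0,-0.0001,0.001,0.05,0,0,0,0,-0.0001,0.001,0.05]
}}

```text
clock: 17.65
position: [0.438, -0.0276, 0.1027]
ee_rot: [0.636, 0.772, 0.0, 0.001]
ft_force: [0.9, -5.2, 7.2]
grip_width: 0.103
grasp_force: 30.2
```

Request:
{"name": "play_rows", "arguments": {
  "plan": [0,0,0,0,-0.0002,0.0012,0.05,0,0,0,0,-0.0002,0.0012,0.05]
}}

```text
clock: 17.9
position: [0.4378, -0.0276, 0.1015]
ee_rot: [0.636, 0.772, 0.001, 0.001]
ft_force: [1.3, -5.4, 5.2]
grip_width: 0.096
grasp_force: 30.1
```

Request:
{"name": "play_rows", "arguments": {
  "plan": [0,0,0,0,-0.0002,0.0012,0.05,0,0,0,0,-0.0002,0.0012,0.05]
}}

```text
clock: 18.15
position: [0.4376, -0.0277, 0.1002]
ee_rot: [0.636, 0.772, 0.001, 0.001]
ft_force: [2.7, -4.8, 3.8]
grip_width: 0.104
grasp_force: 29.9
```

Request:
{"name": "play_rows", "arguments": {
  "plan": [0,0,0,0,-0.0002,0.0012,0.05,0,0,0,0,-0.0002,0.0012,0.05]
}}

```text
clock: 18.4
position: [0.4373, -0.0277, 0.0989]
ee_rot: [0.636, 0.772, 0.001, 0.001]
ft_force: [3.6, -4.9, 1.5]
grip_width: 0.095
grasp_force: 29.9
```

Request:
{"name": "play_rows", "arguments": {
  "plan": [0,0,0,0,-0.0002,0.0012,0.05,0,0,0,0,-0.0002,0.0012,0.05]
}}

```text
clock: 18.65
position: [0.4372, -0.0277, 0.0976]
ee_rot: [0.636, 0.772, 0.001, 0.001]
ft_force: [3.3, -4.8, 1.1]
grip_width: 0.104
grasp_force: 29.8
```

Request:
{"name": "play_rows", "arguments": {
  "plan": [0,0,0,0,-0.0002,0.0012,0.05,0,0,0,0,-0.0002,0.0012,0.05]
}}

```text
clock: 18.9
position: [0.437, -0.0277, 0.0963]
ee_rot: [0.636, 0.772, 0.001, 0.001]
ft_force: [4.1, -4.0, -1.6]
grip_width: 0.101
grasp_force: 29.7
```

Request:
{"name": "play_rows", "arguments": {
  "plan": [0,0,0,0,-0.0002,0.0012,0.05,0,0,0,0,-0.0002,0.0012,0.05]
}}

```text
clock: 19.15
position: [0.4368, -0.0277, 0.0951]
ee_rot: [0.635, 0.772, 0.001, 0.001]
ft_force: [5.8, -5.0, -2.2]
grip_width: 0.102
grasp_force: 29.6
```

Request:
{"name": "play_rows", "arguments": {
  "plan": [0,0,0,0,-0.0002,0.0012,0.05,0,0,0,0,-0.0002,0.0012,0.05]
}}

```text
clock: 19.4
position: [0.4367, -0.0278, 0.0938]
ee_rot: [0.636, 0.772, 0.001, 0.001]
ft_force: [6.2, -4.3, -4.0]
grip_width: 0.1
grasp_force: 29.5
```

Request:
{"name": "play_rows", "arguments": {
  "plan": [0,0,0,0,-0.0002,0.0012,0.05,0,0,0,0,-0.0002,0.0012,0.05]
}}

```text
clock: 19.65
position: [0.4364, -0.0277, 0.0925]
ee_rot: [0.636, 0.772, 0.001, 0.001]
ft_force: [7.3, -5.6, -5.9]
grip_width: 0.097
grasp_force: 29.2
```

Request:
{"name": "play_rows", "arguments": {
  "plan": [0,0,0,0,-0.0002,0.0012,0.05,0,0,0,0,-0.0002,0.0012,0.05]
}}

```text
clock: 19.9
position: [0.4363, -0.0277, 0.0913]
ee_rot: [0.636, 0.772, 0.001, 0.001]
ft_force: [7.3, -4.4, -7.0]
grip_width: 0.097
grasp_force: 29.1
```

Request:
{"name": "play_rows", "arguments": {
  "plan": [0,0,0,0,-0.0001,0.001,0.05,0,0,0,0,-0.0001,0.001,0.05]
}}

```text
clock: 20.15
position: [0.4363, -0.0278, 0.0907]
ee_rot: [0.636, 0.772, 0.001, 0.001]
ft_force: [4.4, -4.6, 2.0]
grip_width: 0.102
grasp_force: 29.9
```

The catch pulled in to -7 N and then the force jumped by 9 N, so the lid is on the stop. I'll confirm with one small press.

Request:
{"name": "play_rows", "arguments": {
  "plan": [0,0,0,0,0,0.0006,0.05,0,0,0,0,0,0.0006,0.05]
}}

```text
clock: 20.4
position: [0.4363, -0.0278, 0.0905]
ee_rot: [0.636, 0.772, 0.001, 0.001]
ft_force: [1.6, -4.6, 8.5]
grip_width: 0.105
grasp_force: 30.6
```

Request:
{"name": "play_rows", "arguments": {
  "plan": [0,0,0,0,0,-0.0008,0.05,0,0,0,0,0,-0.0008,0.15,0,0,0,0,0,-0.0008,0.27,0,0,0,0,0,-0.0008,0.27,0,0,0,0,0,-0.0008,0.27,0,0,0,0,0,-0.0008,0.27,0,0,0,0,0,-0.01,0.27,0,0,0,0,0,-0.03,0.27,0,0,0,0,0,-0.06,0.27,0,0,0,0,0,-0.1,0.27,0,0,0,0,0,-0.15,0.27,0,0,0,0,0,-0.18,0.27,0,0,0,0,0,-0.18,0.27]
}}

```text
clock: 22.02
position: [0.4364, -0.0276, 0.2721]
ee_rot: [0.635, 0.772, 0.001, 0.002]
ft_force: [-0.6, 0.4, -0.4]
grip_width: 0.271
grasp_force: 0.0
```

```bash
python3 - <<'E'
from h import *
o=status.get_obs();print(o["clock"],o["position"],o["ft_force"])
a=cv2.cvtColor(viewer.camera("side"),cv2.COLOR_RGB2BGR)[70:280,180:440];b=cv2.cvtColor(viewer.camera("wrist"),cv2.COLOR_RGB2BGR)
m=viewer.camera_model("wrist");ms=viewer.camera_model("side")
for s in(-.05,.05):
  P=np.array([.6186,.0076,.07])+[-.187*.981,-.187*.196,.0237]+s*np.array([-.196,.981,0]);print(proj(m,P),(proj(ms,P)-[180,70])*400/260)
cv2.imwrite("pics/end.png",np.hstack([cv2.resize(a,(400,323)),cv2.resize(b,(400,323))]))
E
```

```text
22.025 [ 0.43641763 -0.02758091  0.27210922] [-0.64006458  0.4000205  -0.43711828]
[321.33392056 221.50298438] [169.36113503 245.22506171]
[321.00663185 130.22048834] [148.15157108 213.86846592]
```

View pics/end.png

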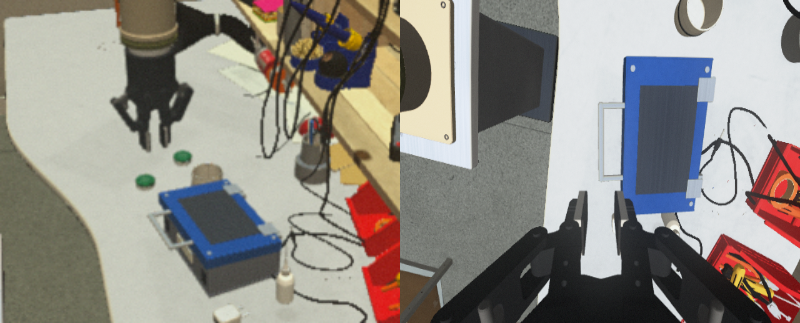

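The lid is closed, with the handle at (150,213) to (183,246) in the left picture, close to the shut-height prediction. The gripper is clear, and the bottle, charger and pot are where they started.

```bash
python3 -c "
from workcell import manip
print(manip.hand_in())"
```

```text
the job is handed in; nothing more can be done
None
```

The job is handed in at about 22 s of the 64 s allowed: the large green tin stands upright in the box, and the lid was lowered while held and pressed past its catch (highest force read about 10 N) onto the stop, then released; the bottle, charger and pot were left alone.

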